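# Fit the spare fan into the opened laptop

### The arm

A 6-joint arm with a two-finger parallel gripper is mounted at the origin on the work surface. World frame = base frame: x ahead of the robot, y to its left, z up, the work surface at z = 0. Lengths are in m, angles in rad, forces in N, time in s.
With the tool pointing down it reaches from about 0.325 to 0.775 m from the base axis. Payload 5.5 kg.
Tool frame: the origin (TCP) lies midway between the tips of the shut fingers; the grasp point (between the pads) lies 19 mm behind it; z points along the fingers, y is the line along which they close (so a half turn about z gives the same grasp; the last joint's range is limited). The gripper opens to 85 mm and grips with 20 to 120 N. Pads are 22 mm wide; open, the fingers measure 114 mm over their backs; the gripper's body (76 mm by 85 mm) begins 54 mm behind the grasp point. The pads swing forward as they close: fully open they stand 13 mm farther back than shut.
Start: joints at [-1.379, 0.091, 1.231, -0, 1.82, -0.057], TCP at [0.148, -0.582, 0.231] pointing down, gripper open.
Joint ranges: [-2.87, 2.87], [-0.86, 2.18], [0.17, 2.46], [-1.51, 4.65], [0.06, 2.69], [-2.65, 2.65]. Speed limits (rad/s): [2.57, 2.57, 3.01, 3.14, 3.14, 3.14].

### API

Orientations are given as a rotation vector (axis times angle).
In Python, from station import arm gives the robot as it stands.
- The arm moves only by the shell command python3 -m pendant 'ROWS'. ROWS is JSON, a list that holds one entry, the list of rows, each a list of 5 numbers: the shift along the tool's x, y, z in mm, then the turn about the tool's z in rad, then the opening, from 0 (shut) to 1 (fully open). A call has 1 to 5 rows; each row is the pose to reach, as a shift and turn from the pose commanded when the call began, along the tool's axes at that moment; what a row does not reach only later rows make up. A row lasts 1/10 s, in which the tool goes at most 50 mm and 8.59 degrees, less where a joint would pass 70% of its speed; a pose out of reach is approached as far as the arm can. A call with a gripper value outside its range is refused whole. The fingers move at their own pace and stop on an object; the grip force is fixed at half the most. Time passes only in rows, so rows that repeat a pose let the fingers close. It gives the time, the measured TCP pose, the force, the opening and the grip force at its end, in the units of the state.
- arm.state(): the state, without advancing time (a new reading comes with each control period).
- arm.snapshot(name): name is "scene" or "top" or "wrist"; returns the picture (384x512x3 uint8, blue, green, red); there is no depth.
- arm.calibration(name): a dict with "camera_matrix" (3x3 intrinsics, pixels), "rvec" (rotation vector, rad) and "tvec" (3), from world to camera coordinates, as OpenCV has them; the wrist camera has in their place "mount" (4x4, takes a point from camera to tool coordinates, whose origin is the TCP and whose axes are the flange's). Camera axes: x right, y down, z forward; pixel columns grow to the right and rows downward; lengths in m; the calibration is good to about 2 mm. A picture is of the moment at which its call begins: read the wrist's pose just before it. calibration takes no time and is no camera call.
- arm.hand_in(): hands the job in; it is judged then, once.
The state is a dict: "time": time; "q": joint angles; "dq": joint speeds; "joint_efforts": joint torques, N m; "eef_pos": TCP position; "tool_rot": TCP orientation; "contact_force": force on the tool from outside, world axes, zero at the start; "moment": the same for the moment, N m; "width": finger opening in m; "gripper_force": force on a finger pad.
Only numpy, scipy, OpenCV 4.12 (cv2) and the standard library are available. Lean on these libraries where they do the work, as an engineer would, in place of code of your own. Each camera call takes 0.05 s, during which the arm holds its last target. There are 200 camera calls.

### The job

The laptop on the bench lies open and its right-hand fan bay is empty. Lift the larger of the two loose blower fans and lay it flat inside that bay, its outlet end towards the fins, and let go. Its housing is thin: squeeze it with no more than 40 N, set it down softly without dropping it or pressing it down hard, and leave the smaller fan where it lies.

Things in the scene. Friction and masses are not known exactly. Their poses are not given: they have to be found in the camera images.
- fan_mid (a point): Centre, half-way up, of the larger loose blower fan: a flat black box 72 long (x) by 56 wide (y) by 18 mm high, round inlet with impeller on top, lying flat on the bench, about 70 g. x points to its outlet end, y across its width, z up. Grasp it across the 56 mm width by the flat sides, which are free for 25 mm and more.
- fan_outlet (a point): Middle of the outlet end of the larger fan (36 mm along x from its centre): the short end with the grille and a bright metal lip along the top edge. Same axes as the fan.
- bay (a point): Centre of the floor of the laptop's empty fan bay, right of its blue board: a bare metal rectangle 98 (x) by 82 mm (y), 12 mm above the bench, 3 mm below the board and frame around it. x points level to the metal fins (17 mm high, from 71 mm off), z up. Beside it (y) nothing is over 10 mm above its floor for 75 mm. The laptop (260 by 380 mm, rim 24 mm high) is fixed; its left bay holds a fan.
- small_fan_mid (a point): Centre, half-way up, of the smaller loose blower fan, 46 by 40 by 10 mm, of the same look: not for this laptop, leave it alone.
There are look-alikes about, which are no part of the job. What is shaped like the part that bears fan_mid but brown, green or purple is not meant.

How it is judged:
By the outcome, as a careful person would: the job done as asked, in the order asked, and still so for the second after the job is handed in, with the robot touching nothing.
It also fails if it takes over 35 s, if anything falls off the work surface, if the arm or the gripper's body presses on something with over 40 N, if the wrist force passes 120 N, or if a joint passes its speed limit or range.

## Working session

There is one attempt and no reset: what is moved stays moved. The work goes in short steps, Python scripts to look and compute and a shell command to move; the robot and the scene stay as the last step left them, time stands still between calls to the robot, and variables do not carry over. Pictures are saved under pics/ and viewed, at most 10 in all, crops included, and the job is handed in when it is done.

```bash
mkdir -p pics; ls; python3 - <<'E'
from station import arm
import cv2
s=arm.state(); print({k:s[k] for k in('time','eef_pos','tool_rot','contact_force','width','gripper_force')})
for n in('top','scene'):
    cv2.imwrite(f'pics/{n}1.png',cv2.resize(arm.snapshot(n),(768,576),interpolation=cv2.INTER_CUBIC))
    print(n,arm.calibration(n))
print(arm.calibration('wrist'))
E
```

```text
pics
{'time': 0.0, 'eef_pos': array([ 0.14767904, -0.58125555,  0.23012846]), 'tool_rot': array([-3.11534677e+00, -3.89473274e-01,  1.93926849e-04]), 'contact_force': array([ 0.42505493, -0.01519131, -0.11972407]), 'width': 0.08542401062772714, 'gripper_force': 0.0}
top {'camera_matrix': array([[431.03837373,   0.        , 254.0708343 ],
       [  0.        , 431.03837373, 197.20804788],
       [  0.        ,   0.        ,   1.        ]]), 'rvec': array([ 2.13861244, -2.09313835,  0.18727431]), 'tvec': array([-0.15438286,  0.47414679,  0.95223025])}
scene {'camera_matrix': array([[396.37736435,   0.        , 252.20293603],
       [  0.        , 396.37736435, 182.98233612],
       [  0.        ,   0.        ,   1.        ]]), 'rvec': array([ 1.5752199 ,  2.01328824, -0.78037261]), 'tvec': array([ 0.25833659, -0.26649675,  1.19650464])}
{'camera_matrix': array([[329.60233573,   0.        , 254.22694895],
       [  0.        , 329.60233573, 193.31474978],
       [  0.        ,   0.        ,   1.        ]]), 'mount': array([[ 6.17936965e-04, -9.64408926e-01, -2.64414526e-01,
         6.76418463e-02],
       [ 9.99999760e-01,  6.78525732e-04, -1.37811852e-04,
        -5.59510435e-05],
       [ 3.12319040e-04, -2.64414377e-01,  9.64409114e-01,
        -1.42468604e-01],
       [ 0.00000000e+00,  0.00000000e+00,  0.00000000e+00,
         1.00000000e+00]])}
```

View pics/top1.png

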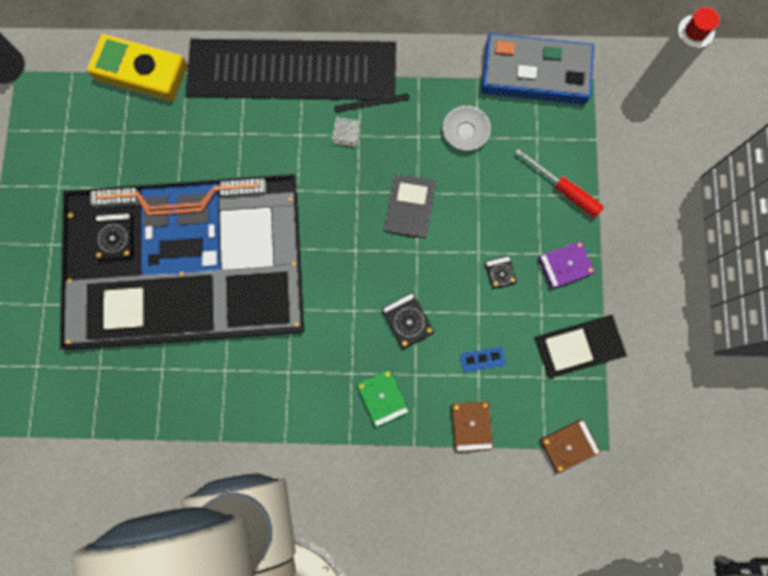

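View pics/scene1.png

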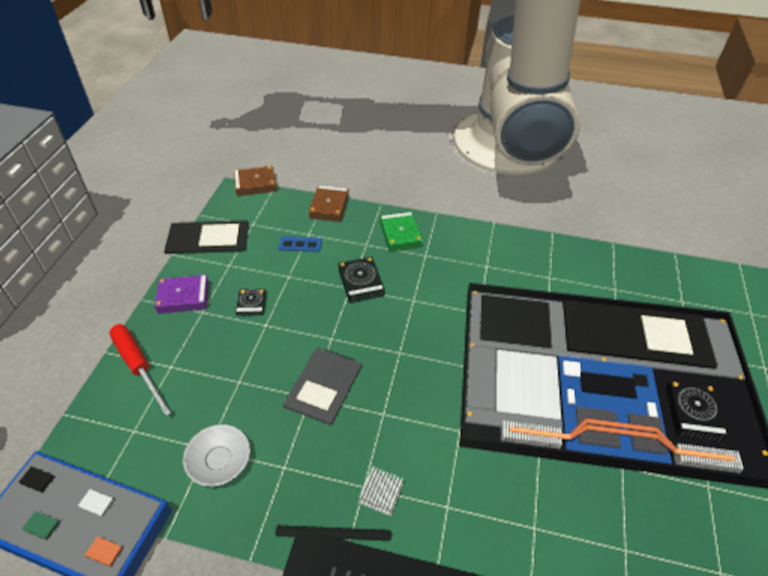

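The top view shows the larger fan at about (408,321) with its white lip at (399,301) pointing up, the small fan at (501,272), and the bare bay at (246,238) with its fins at (242,186) above it. Next I'll segment both.

```bash
cat > h.py <<'E'
import numpy as np,cv2
from station import arm
def px2w(n,uv,z,cal=None,):
    c=arm.calibration(n); R=cv2.Rodrigues(c['rvec'])[0]; t=c['tvec']
    if n=='wrist': raise ValueError
    d=R.T@np.linalg.solve(c['camera_matrix'],[*uv,1.]); o=-R.T@t
    return o+d*(z-o[2])/d[2]
def wrist_pose(s,c):   # camera->world
    T=np.eye(4);T[:3,:3]=cv2.Rodrigues(np.array(s['tool_rot']))[0];T[:3,3]=s['eef_pos'];return T@c['mount']
def wpx2w(s,uv,z):
    c=arm.calibration('wrist');T=wrist_pose(s,c)
    d=T[:3,:3]@np.linalg.solve(c['camera_matrix'],[*uv,1.]);o=T[:3,3]
    return o+d*(z-o[2])/d[2]
E
python3 - <<'E'
from h import *
im=arm.snapshot('top'); np.save('top.npy',im)
hsv=cv2.cvtColor(im,cv2.COLOR_BGR2HSV)
def comp(mask,seed):
    n,l,st,ce=cv2.connectedComponentsWithStats(mask.astype('uint8'))
    k=l[seed[1],seed[0]]; ys,xs=np.where(l==k)
    r=cv2.minAreaRect(np.c_[xs,ys].astype('f4')); return st[k],cv2.boxPoints(r)
st,b=comp((hsv[...,2]>185)&(hsv[...,1]<50),(164,159)); print(st,b)
w=np.array([px2w('top',p,.012) for p in b]); print(w.round(4),w.mean(0),[np.linalg.norm(w[i]-w[i-1])for i in range(4)])
st,b=comp(~((hsv[...,0]>50)&(hsv[...,0]<95)&(hsv[...,1]>70)),(272,214)); print(st,b)
w=np.array([px2w('top',p,.014) for p in b]); print(w.round(4),w.mean(0),[np.linalg.norm(w[i]-w[i-1])for i in range(4)])
a=cv2.resize(im[185:245,240:300],(400,400),interpolation=cv2.INTER_CUBIC);c=cv2.resize(im[115:195,130:210],(400,400),interpolation=cv2.INTER_CUBIC)
cv2.imwrite('pics/crop1.png',np.hstack([a,c]))
E
```

```text
[ 147  139   35   41 1284] [[146.39433 140.06981]
 [179.85283 138.6151 ]
 [181.54906 177.62831]
 [148.09056 179.08302]]
[[0.6211 0.1241 0.012 ]
 [0.6264 0.042  0.012 ]
 [0.5281 0.0324 0.012 ]
 [0.5229 0.1132 0.012 ]] [0.57459833 0.07792573 0.012     ] [np.float64(0.09883376125589333), np.float64(0.08234293514236514), np.float64(0.0987538703880801), np.float64(0.08089149173231223)]
[255 195  34  37 740] [[253.39488 205.05731]
 [278.05728 191.60507]
 [292.92352 218.85986]
 [268.26114 232.3121 ]]
[[ 0.4641 -0.1425  0.014 ]
 [ 0.4979 -0.2007  0.014 ]
 [ 0.433  -0.2365  0.014 ]
 [ 0.4    -0.1789  0.014 ]] [ 0.44878786 -0.18962704  0.014     ] [np.float64(0.07372265734457473), np.float64(0.06724830685663559), np.float64(0.07412687889582165), np.float64(0.06641130752483726)]
```

View pics/crop1.png

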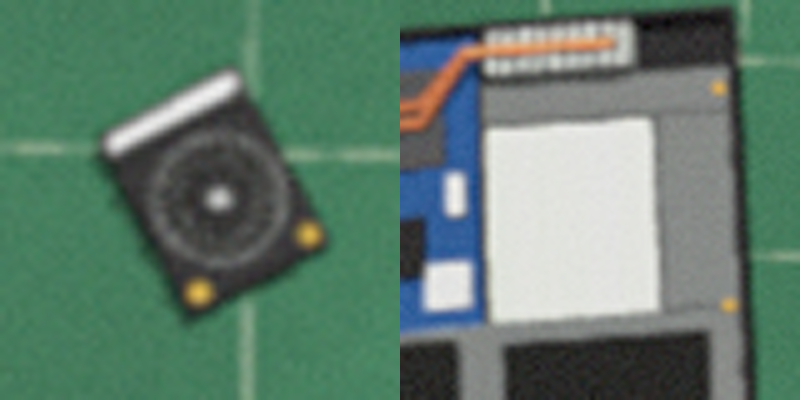

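```bash
cat >> h.py <<'E'
def shift(xyz,heading):   # tool-axes shift (mm) and turn to put TCP at xyz with tool x along heading (rad), tool down
    s=arm.state(); R=cv2.Rodrigues(np.array(s['tool_rot']))[0]
    d=R.T@(np.array(xyz)-s['eef_pos'])*1000; h=np.arctan2(R[1,0],R[0,0])
    a=(heading-h+np.pi/2)%np.pi-np.pi/2
    print('t',s['time'],'shift mm',d.round(1),'turn',round(-a,4),'down',R[:,2].round(3))
E
python3 - <<'E'
from h import *
p=np.array([(102,143),(237,70),(325,245),(190,320)])/6.667+[240,185]-.4
w=np.array([px2w('top',q,.018) for q in p]);print(w.round(4),[np.linalg.norm(w[i]-w[i-1]).round(4) for i in range(4)])
c=w.mean(0);x=w[:2].mean(0)-w[2:].mean(0);h=np.arctan2(x[1],x[0]);print(c,h)
shift([c[0],c[1],.16],h)
E
```

```text
[[ 0.4611 -0.1462  0.018 ]
 [ 0.4885 -0.1937  0.018 ]
 [ 0.4264 -0.2255  0.018 ]
 [ 0.3989 -0.1784  0.018 ]] [np.float64(0.0701), np.float64(0.0548), np.float64(0.0698), np.float64(0.0545)]
[ 0.4437302  -0.18594351  0.018     ] 0.47524345451032224
t 0.15 shift mm [ 384.3 -310.2   70.9] turn -0.2264 down [-0.     0.002 -1.   ]
```

```bash
python3 -m pendant '[[[40,-32,7,0,1],[80,-64,14,0,1],[120,-96,21,0,1],[160,-128,28,0,1],[200,-160,35,0,1]]]'; python3 -m pendant '[[[40,-32,7,0,1],[80,-64,14,0,1],[120,-96,21,-0.08,1],[160,-128,28,-0.15,1],[184,-150,36,-0.226,1]]]';python3 -m pendant '[[[0,0,0,0,1],[0,0,0,0,1]]]'
python3 - <<'E'
from h import *
shift([.4437,-.1859,.16],.4752)
s=arm.state();im=arm.snapshot('wrist');cv2.imwrite('pics/wrist1.png',im)
np.save('w1.npy',im);import pickle;pickle.dump(s,open('s1.pkl','wb'))
E
```

```text
time: 0.65
eef_pos: [0.2978, -0.3822, 0.1968]
tool_rot: [-3.117, -0.389, 0.0]
contact_force: [1.4, 0.3, 1.0]
width: 0.0855
gripper_force: 0.0
time: 1.15
eef_pos: [0.4397, -0.1909, 0.1613]
tool_rot: [3.052, 0.745, 0.001]
contact_force: [0.2, -0.3, 0.2]
width: 0.0854
gripper_force: 0.0
time: 1.35
eef_pos: [0.4385, -0.1926, 0.1609]
tool_rot: [-3.053, -0.741, 0.002]
contact_force: [-0.5, -0.5, 0.1]
width: 0.0856
gripper_force: 0.0
t 1.35 shift mm [ 7.8 -3.6  0.9] turn 0.0011 down [-0.001  0.    -1.   ]
```

View pics/wrist1.png

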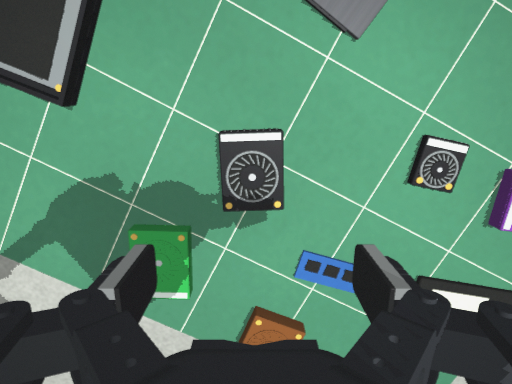

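```bash
python3 - <<'E'
from h import *
import pickle
s=pickle.load(open('s1.pkl','rb'));im=np.load('w1.npy')
hsv=cv2.cvtColor(im,cv2.COLOR_BGR2HSV)
p=np.array([(220.5,133),(282.5,130.5),(284,210),(222.5,211)])
w=np.array([wpx2w(s,q,.018) for q in p]);print(w.round(4),[np.linalg.norm(w[i]-w[i-1]).round(4) for i in range(4)])
c=w.mean(0);x=w[:2].mean(0)-w[2:].mean(0);h=np.arctan2(x[1],x[0]);print(c,h)
shift([c[0],c[1],.16],h)
cv2.imwrite('pics/wcrop.png',cv2.resize(im[115:225,205:300],None,fx=5,fy=5,interpolation=cv2.INTER_CUBIC))
E
```

```text
[[ 0.4632 -0.1474  0.018 ]
 [ 0.4893 -0.1935  0.018 ]
 [ 0.4273 -0.2289  0.018 ]
 [ 0.4008 -0.1796  0.018 ]] [np.float64(0.0702), np.float64(0.053), np.float64(0.0714), np.float64(0.056)]
[ 0.44514978 -0.18733058  0.018     ] 0.4974794695302602
t 1.4 shift mm [ 9.  -2.4  1.3] turn -0.023 down [-0.001 -0.    -1.   ]
```

View pics/wcrop.png

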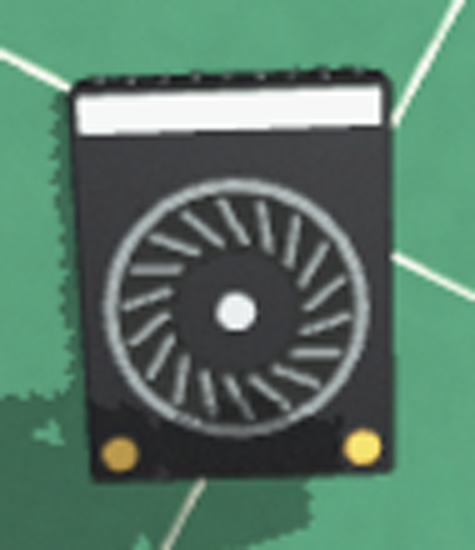

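The wrist view confirms one fan, its lip at the top (row 133) and its corners at (220,133), (282,131), (284,210) and (222,211). That gives 71 x 55 mm, matching the larger fan. Descending.

```bash
python3 -m pendant '[[[9,-3,40,-0.015,1],[9,-3,80,-0.015,1],[9,-3,110,-0.015,1],[9,-3,130,-0.015,1],[9,-3,140,-0.015,1]]]'; python3 -m pendant '[[[0,0,8,0,1],[0,0,14,0,0.9],[0,0,19,0,0.8],[0,0,19,0,0.75],[0,0,19,0,0.75]]]'
python3 -c "
from h import *
shift([.4447,-.187,.001],.49)"
```

```text
time: 1.9
eef_pos: [0.4434, -0.1875, 0.0194]
tool_rot: [-3.047, -0.756, 0.004]
contact_force: [-0.2, -0.2, 1.0]
width: 0.0855
gripper_force: 0.0
time: 2.4
eef_pos: [0.4455, -0.1866, 0.003]
tool_rot: [3.047, 0.762, 0.001]
contact_force: [0.7, -0.1, 0.4]
width: 0.0638
gripper_force: 0.0
t 2.4 shift mm [-0.9 -0.1  2. ] turn -0.0002 down [ 0.001 -0.    -1.   ]
```

```bash
python3 -m pendant '[[[0,0,0,0,0.70],[0,0,0,0,0.70],[0,0,0,0,0.68],[0,0,0,0,0.68]]]'; python3 -m pendant '[[[0,0,0,0,0.67],[0,0,0,0,0.67]]]';python3 -m pendant '[[[0,0,0,0,0.66],[0,0,0,0,0.66]]]'
```

```text
time: 2.8
eef_pos: [0.4452, -0.1865, 0.0026]
tool_rot: [3.048, 0.762, 0.0]
contact_force: [0.3, -0.2, -0.5]
width: 0.0582
gripper_force: 0.0
time: 3.0
eef_pos: [0.4451, -0.1865, 0.0024]
tool_rot: [-3.048, -0.762, 0.0]
contact_force: [0.4, 0.8, -0.3]
width: 0.0573
gripper_force: 0.0
time: 3.2
eef_pos: [0.4452, -0.1865, 0.0024]
tool_rot: [3.048, 0.762, 0.0]
contact_force: [-0.1, 0.1, 0.2]
width: 0.0562
gripper_force: 0.3
```

```bash
python3 -m pendant '[[[0,0,0,0,0.65],[0,0,0,0,0.65]]]'; python3 -m pendant '[[[0,0,0,0,0.64],[0,0,0,0,0.64]]]'
```

```text
time: 3.4
eef_pos: [0.4452, -0.1865, 0.0026]
tool_rot: [3.048, 0.762, 0.0]
contact_force: [-1.2, 0.4, 1.0]
width: 0.056
gripper_force: 13.3
time: 3.6
eef_pos: [0.4453, -0.1865, 0.0028]
tool_rot: [3.048, 0.762, 0.0]
contact_force: [-0.7, 0.3, 3.9]
width: 0.0552
gripper_force: 30.9
```

```bash
python3 -m pendant '[[[0,0,-3,0,0.643],[0,0,-10,0,0.643],[0,0,-25,0,0.643],[0,0,-50,0,0.643],[0,0,-80,0,0.643]]]'; python3 -m pendant '[[[0,0,-15,0,0.643],[0,0,-15,0,0.643]]]'
python3 - <<'E'
from h import *
cv2.imwrite('pics/wrist2.png',arm.snapshot('wrist'))
shift([.5746,.0779,.10],np.radians(5.9))
E
```

```text
time: 4.1
eef_pos: [0.4446, -0.1862, 0.0833]
tool_rot: [-3.047, -0.761, 0.002]
contact_force: [0.6, -0.2, -1.0]
width: 0.0552
gripper_force: 30.5
time: 4.3
eef_pos: [0.4467, -0.1872, 0.101]
tool_rot: [3.044, 0.761, 0.007]
contact_force: [0.4, -0.6, -0.8]
width: 0.0555
gripper_force: 30.6
t 4.35 shift mm [ 238.2 -173.    -1.4] turn 0.3868 down [ 0.002 -0.001 -1.   ]
```

View pics/wrist2.png

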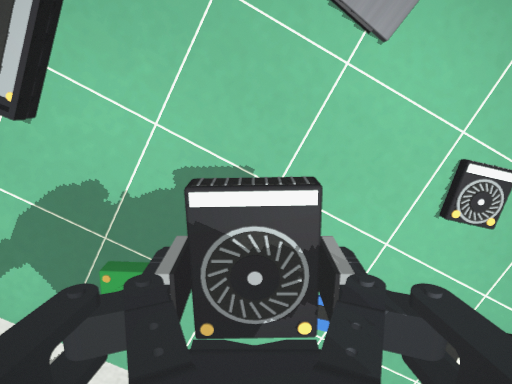

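The fan is held squarely with its lip forward and the measured grip force is 31 N. Next I'll measure its offset in the tool, then move to a spot short of the bay to look at it.

```bash
python3 -m pendant '[[[24,-17,-4,0.04,0.643],[62,-45,-8,0.1,0.643],[100,-75,-12,0.2,0.643],[138,-104,-16,0.3,0.643],[160,-136,-20,0.387,0.643]]]'; python3 -m pendant '[[[0,0,0,0,0.643],[0,0,0,0,0.643]]]'
python3 - <<'E'
from h import *
s=arm.state();im=arm.snapshot('wrist');cv2.imwrite('pics/wrist3.png',cv2.resize(im,(768,576),interpolation=cv2.INTER_CUBIC));np.save('w3.npy',im);import pickle;pickle.dump(s,open('s3.pkl','wb'))
shift([.5746,.0779,.12],np.radians(5.9))
c=arm.calibration('wrist');M=c['mount']
for q in [(187,192),(321,192),(313,337),(196,337)]:
    d=M[:3,:3]@np.linalg.solve(c['camera_matrix'],[*q,1.]);o=M[:3,3];print((o+d*(-.0155-o[2])/d[2]).round(4))
E
```

```text
time: 4.85
eef_pos: [0.5225, 0.0111, 0.1151]
tool_rot: [-3.137, -0.156, 0.005]
contact_force: [-0.1, 0.3, -0.7]
width: 0.0553
gripper_force: 30.5
time: 5.05
eef_pos: [0.5216, 0.0095, 0.1155]
tool_rot: [3.137, 0.166, -0.005]
contact_force: [-0.1, -0.2, -1.5]
width: 0.0553
gripper_force: 30.5
t 5.1 shift mm [ 60.  -63.4  -4.5] turn 0.0013 down [-0.003 -0.    -1.   ]
[ 0.0333 -0.027  -0.0155]
[ 0.0334  0.0265 -0.0155]
[-0.0348  0.0265 -0.0155]
[-0.0348 -0.0265 -0.0155]
```

View pics/wrist3.png

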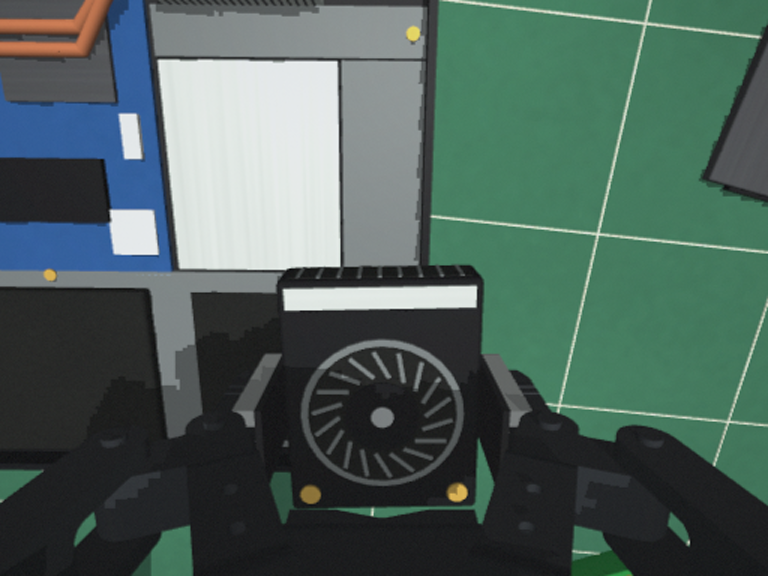

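Fan centre lies within 1 mm of the tool axis. The whole bay is visible, with corners at (159,59), (340,61), (341,269) and (175,270).

```bash
python3 - <<'E'
from h import *
import pickle
s=pickle.load(open('s3.pkl','rb'))
p=np.array([(159,59),(340,61),(341,269),(175,270)])/1.5-.2
w=np.array([wpx2w(s,q,.012) for q in p]);print(w.round(4),[np.linalg.norm(w[i]-w[i-1]).round(4) for i in range(4)])
c=w.mean(0);x=w[:2].mean(0)-w[2:].mean(0);h=np.arctan2(x[1],x[0]);print(c,np.degrees(h))
shift([c[0],c[1],.10],h)
E
```

```text
[[0.6196 0.1225 0.012 ]
 [0.6275 0.0402 0.012 ]
 [0.5304 0.0315 0.012 ]
 [0.5209 0.1157 0.012 ]] [np.float64(0.099), np.float64(0.0827), np.float64(0.0975), np.float64(0.0847)]
[0.57460016 0.07746776 0.012     ] 4.514796010531287
t 5.1 shift mm [ 60.  -63.   15.5] turn 0.0255 down [-0.003 -0.    -1.   ]
```

```bash
python3 -m pendant '[[[25,-26,0,0.006,0.643],[50,-52,0,0.012,0.643],[61,-63,15,0.012,0.643],[61,-63,45,0.012,0.643],[61,-63,65,0.012,0.643]]]'; python3 -m pendant '[[[0,0,8,0,0.643],[0,0,14,0,0.643],[0,0,18,0,0.643],[0,0,18,0,0.643]]]'
python3 -c "
from h import *
shift([.5746-.0,.0777,.0146],np.radians(5.3))"
```

```text
time: 5.6
eef_pos: [0.5758, 0.0763, 0.0495]
tool_rot: [3.138, 0.141, -0.005]
contact_force: [-0.1, -0.4, -0.8]
width: 0.0551
gripper_force: 30.5
time: 6.0
eef_pos: [0.5768, 0.0773, 0.0349]
tool_rot: [3.138, 0.142, 0.001]
contact_force: [0.3, 0.3, -0.8]
width: 0.0555
gripper_force: 30.5
t 6.0 shift mm [-2.2 -0.6 20.3] turn -0.0022 down [ 0.001  0.    -1.   ]
```

```bash
python3 -m pendant '[[[-1,0,5,0,0.643],[-2,0,10,0,0.643],[-2,0,14,0,0.643],[-2,0,16,0,0.643],[-2,0,16,0,0.643]]]'; python3 -m pendant '[[[0,0,1,0,0.643],[0,0,2,0,0.643],[0,0,2,0,0.643]]]'
```

```text
time: 6.5
eef_pos: [0.5743, 0.0776, 0.0179]
tool_rot: [3.138, 0.143, -0.001]
contact_force: [-0.1, -0.6, -0.2]
width: 0.0549
gripper_force: 30.5
time: 6.8
eef_pos: [0.5746, 0.0776, 0.0164]
tool_rot: [-3.138, -0.143, 0.0]
contact_force: [0.2, -0.1, -0.6]
width: 0.0551
gripper_force: 30.5
```

```bash
python3 -m pendant '[[[0,0,0.5,0,0.643],[0,0,1,0,0.643],[0,0,1,0,0.643]]]'
```

```text
time: 7.1
eef_pos: [0.5745, 0.0776, 0.0154]
tool_rot: [-3.138, -0.143, 0.0]
contact_force: [-0.2, -0.2, -0.2]
width: 0.055
gripper_force: 30.5
```

```bash
python3 -m pendant '[[[0,0,0.3,0,0.643],[0,0,0.5,0,0.643],[0,0,0.5,0,0.643]]]';python3 -m pendant '[[[0,0,0.3,0,0.643],[0,0,0.5,0,0.643],[0,0,0.5,0,0.643]]]'
```

```text
time: 7.4
eef_pos: [0.5746, 0.0776, 0.0149]
tool_rot: [-3.138, -0.143, -0.0]
contact_force: [0.9, 0.3, -1.0]
width: 0.0554
gripper_force: 30.5
time: 7.7
eef_pos: [0.5746, 0.0776, 0.0148]
tool_rot: [3.138, 0.143, 0.0]
contact_force: [-1.3, 0.9, 2.1]
width: 0.0552
gripper_force: 30.8
```

Touchdown at about 2–3 N and the expected height. Releasing in small steps to a limited opening, then rising.

```bash
python3 -m pendant '[[[0,0,0,0,0.65],[0,0,0,0,0.66],[0,0,0,0,0.68],[0,0,0,0,0.72],[0,0,0,0,0.76]]]';python3 -m pendant '[[[0,0,0,0,0.78],[0,0,0,0,0.78],[0,0,-5,0,0.78],[0,0,-15,0,0.78],[0,0,-30,0,0.78]]]';python3 -m pendant '[[[0,0,-40,0,1],[0,0,-80,0,1],[-40,0,-110,0,1],[-80,0,-110,0,1],[-80,0,-110,0,1]]]'
python3 - <<'E'
from h import *
im=arm.snapshot('wrist');sc=arm.snapshot('scene')[180:330,300:512]
cv2.imwrite('pics/final.png',np.vstack([cv2.resize(im,(424,300)),cv2.resize(sc,(424,300))]))
E
```

```text
time: 8.2
eef_pos: [0.5746, 0.0776, 0.0144]
tool_rot: [-3.138, -0.143, 0.0]
contact_force: [0.0, -0.5, 0.7]
width: 0.0649
gripper_force: 0.0
time: 8.7
eef_pos: [0.5741, 0.0775, 0.0448]
tool_rot: [3.138, 0.142, -0.002]
contact_force: [0.2, 0.2, 0.2]
width: 0.0668
gripper_force: 0.0
time: 9.2
eef_pos: [0.4922, 0.0702, 0.157]
tool_rot: [-3.138, -0.143, -0.004]
contact_force: [0.8, 0.6, -0.2]
width: 0.0854
gripper_force: 0.0
```

View pics/final.png

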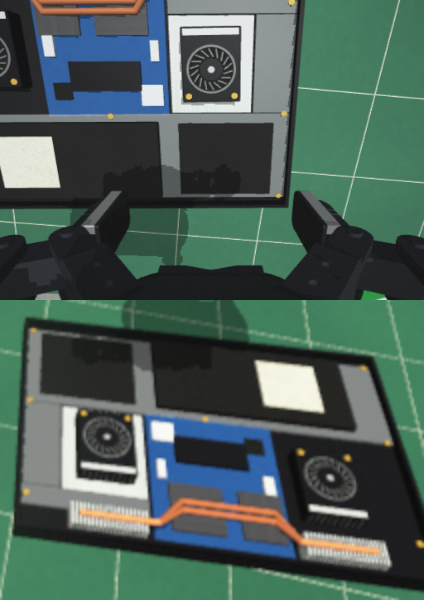

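The fan lies flat and centred in the bay, white margin visible all round, with its lip towards the fins; the gripper is clear.

```bash
python3 -m pendant '[[[0,0,0,0,1],[0,0,0,0,1]]]'; python3 -c "
from station import arm
print(arm.hand_in())"
```

```text
time: 9.5
eef_pos: [0.4956, 0.0703, 0.1545]
tool_rot: [3.138, 0.142, -0.0]
contact_force: [0.2, 0.2, -0.8]
width: 0.0854
gripper_force: 0.0
the job is handed in; nothing more can be done
None
```

The larger fan lies flat and centred in the right-hand bay with its outlet towards the fins. I set it down at about 2 N, the highest grip reading was 31 N, the small fan was left alone, and the job was handed in at about 9.5 s.

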